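# Set out drill-press attachments in reverse order

### The job

Move the four drill-press attachments from the holders on the wooden rack into the empty pockets of the aluminium tray, one to a pocket and in reverse order: the leftmost in the rack, seen from the robot, goes to the rightmost pocket of the tray, the second from the left to the second from the right, and so on. Set each one down without dropping it, standing upright on the pocket's floor with its shank up, roughly in the middle of the pocket; leave the chuck key and the tin of screws where they are.

Things in the scene. Friction and masses are not known exactly. Their poses are not given: they have to be found in the camera images.
- rack: Wooden board of the bench rack, 90 (x) by 276 (y) by 10 mm high, carrying four black holders in a row; origin at the centre of its underside. Holder centres lie on its centre line at y = +102, +34, -34 and -102 mm. Fixed; x across the row, y along it (+y: the left end as the robot sees it), z up. May stand left or right of the tray, turned up to 0.28 rad from square
- tray: Aluminium tray 72 (x) by 276 (y) mm, with four open square pockets in a row, 64 by 64 mm inside; floor 3 mm thick, walls and dividers 4 mm thick, tops 14 mm above the table; origin at the centre of its underside. Pocket centres on its centre line at y = +102, +34, -34 and -102 mm. Fixed; x across the row, y along it (+y: the left end as the robot sees it), z up, turned up to 0.28 rad from square
- hole_saw_center (a point): Attachment, hole saw: plain steel cup, teeth down, outside diameter 46 mm. Loose, upright in its holder, 10 mm steel shank up. 74 mm tall: body to 46 mm, 18 mm collar to 52 mm, then shank. This point: on its axis half-way up, 37 mm above its foot; z axis up; yaw means nothing (round). 0.07 to 0.21 kg. Grip across the body or by the shank
- sanding_drum_center (a point): Attachment, sanding drum: reddish-brown abrasive sleeve, the slimmest of the four, diameter 36 mm. Loose, upright in its holder, 10 mm steel shank up. 74 mm tall: body to 46 mm, 18 mm collar to 52 mm, then shank. This point: on its axis half-way up, 37 mm above its foot; z axis up; yaw means nothing (round). 0.07 to 0.21 kg. Grip across the body or by the shank
- wire_brush_center (a point): Attachment, cup wire brush: steel cap of diameter 36 above a brass-wire skirt of diameter 44 mm, 18 mm high. Loose, upright in its holder, 10 mm steel shank up. 74 mm tall: body to 46 mm, 18 mm collar to 52 mm, then shank. This point: on its axis half-way up, 37 mm above its foot; z axis up; yaw means nothing (round). 0.07 to 0.21 kg. Grip across the body or by the shank
- flap_wheel_center (a point): Attachment, flap wheel: many tan abrasive flaps about a paper core, diameter 40 mm, 40 mm high. Loose, upright in its holder, 10 mm steel shank up. 74 mm tall: body to 46 mm, 18 mm collar to 52 mm, then shank. This point: on its axis half-way up, 37 mm above its foot; z axis up; yaw means nothing (round). 0.07 to 0.21 kg. Grip across the body or by the shank
- holder_hole_saw: Black square open holder on the rack in which the hole saw stands at the start, 58 by 58 mm outside, 12 mm high, walls and floor 3 mm (the attachment's foot starts 13 mm above the table). It marks where in the row that attachment started. Fixed; origin at the centre of its underside, on the board
- holder_sanding_drum: Black square open holder on the rack in which the sanding drum stands at the start, 48 by 48 mm outside, 12 mm high, walls and floor 3 mm (the attachment's foot starts 13 mm above the table). It marks where in the row that attachment started. Fixed; origin at the centre of its underside, on the board
- holder_wire_brush: Black square open holder on the rack in which the wire brush stands at the start, 56 by 56 mm outside, 12 mm high, walls and floor 3 mm (the attachment's foot starts 13 mm above the table). It marks where in the row that attachment started. Fixed; origin at the centre of its underside, on the board
- holder_flap_wheel: Black square open holder on the rack in which the flap wheel stands at the start, 52 by 52 mm outside, 12 mm high, walls and floor 3 mm (the attachment's foot starts 13 mm above the table). It marks where in the row that attachment started. Fixed; origin at the centre of its underside, on the board
- chuck_key: Bystander: dark steel chuck key, about 75 mm long with a 64 mm crossbar, 16 mm high, lies loose on the bench between the racks and the robot; origin at its centre, at bench height
- screw_tin: Bystander: flat round aluminium tin, 60 mm across and 28 mm high, stands loose on the bench between the racks and the robot; origin at the centre of its underside
Things that resemble listed ones, but are neither listed nor needed, are in the scene too. Leave any blue look-alike of the part that bears wire_brush_center alone.

How it is judged (in metres and radians):
At the end, for the whole second after the job is handed in: Each attachment stands in the tray pocket that mirrors its place in the rack, within 16 mm of the pocket's centre each way, foot on the floor (6 mm), upright within 0.12 rad, at rest and released; chuck key and tin moved less than 20 mm (((y of holder_hole_saw in the frame of rack between 0.082 and 0.122 m and y of hole_saw_center in the frame of tray between -0.118 and -0.086 m) or (y of holder_hole_saw in the frame of rack between 0.014 and 0.054 m and y of hole_saw_center in the frame of tray between -0.05 and -0.018 m) or (y of holder_hole_saw in the frame of rack between -0.054 and -0.014 m and y of hole_saw_center in the frame of tray between 0.018 and 0.05 m) or (y of holder_hole_saw in the frame of rack between -0.122 and -0.082 m and y of hole_saw_center in the frame of tray between 0.086 and 0.118 m)) and x of hole_saw_center in the frame of tray between -0.016 and 0.016 m and z of hole_saw_center in the frame of tray between 0.034 and 0.046 m and angle between each of hole_saw_center, sanding_drum_center, wire_brush_center, flap_wheel_center's own z axis and vertical below 0.12 rad and linear speed of each of hole_saw, sanding_drum, wire_brush, flap_wheel below 0.02 m/s and ((y of holder_sanding_drum in the frame of rack between 0.082 and 0.122 m and y of sanding_drum_center in the frame of tray between -0.118 and -0.086 m) or (y of holder_sanding_drum in the frame of rack between 0.014 and 0.054 m and y of sanding_drum_center in the frame of tray between -0.05 and -0.018 m) or (y of holder_sanding_drum in the frame of rack between -0.054 and -0.014 m and y of sanding_drum_center in the frame of tray between 0.018 and 0.05 m) or (y of holder_sanding_drum in the frame of rack between -0.122 and -0.082 m and y of sanding_drum_center in the frame of tray between 0.086 and 0.118 m)) and x of sanding_drum_center in the frame of tray between -0.016 and 0.016 m and z of sanding_drum_center in the frame of tray between 0.034 and 0.046 m and ((y of holder_wire_brush in the frame of rack between 0.082 and 0.122 m and y of wire_brush_center in the frame of tray between -0.118 and -0.086 m) or (y of holder_wire_brush in the frame of rack between 0.014 and 0.054 m and y of wire_brush_center in the frame of tray between -0.05 and -0.018 m) or (y of holder_wire_brush in the frame of rack between -0.054 and -0.014 m and y of wire_brush_center in the frame of tray between 0.018 and 0.05 m) or (y of holder_wire_brush in the frame of rack between -0.122 and -0.082 m and y of wire_brush_center in the frame of tray between 0.086 and 0.118 m)) and x of wire_brush_center in the frame of tray between -0.016 and 0.016 m and z of wire_brush_center in the frame of tray between 0.034 and 0.046 m and ((y of holder_flap_wheel in the frame of rack between 0.082 and 0.122 m and y of flap_wheel_center in the frame of tray between -0.118 and -0.086 m) or (y of holder_flap_wheel in the frame of rack between 0.014 and 0.054 m and y of flap_wheel_center in the frame of tray between -0.05 and -0.018 m) or (y of holder_flap_wheel in the frame of rack between -0.054 and -0.014 m and y of flap_wheel_center in the frame of tray between 0.018 and 0.05 m) or (y of holder_flap_wheel in the frame of rack between -0.122 and -0.082 m and y of flap_wheel_center in the frame of tray between 0.086 and 0.118 m)) and x of flap_wheel_center in the frame of tray between -0.016 and 0.016 m and z of flap_wheel_center in the frame of tray between 0.034 and 0.046 m and distance of each of chuck_key, screw_tin from where it was at the start of the episode below 0.02 m); the robot touches nothing.
It fails at once if the chuck key or the tin is disturbed (moved more than 20 mm) (distance of any of chuck_key, screw_tin from where it was at the start of the episode above 0.02 m).
It fails at once if an attachment is dropped or knocked over (moves faster than 0.5 m/s while the fingers do not hold it) ((linear speed of hole_saw above 0.5 m/s and contact force between hole_saw and the fingers below 0.05 N) or (linear speed of sanding_drum above 0.5 m/s and contact force between sanding_drum and the fingers below 0.05 N) or (linear speed of wire_brush above 0.5 m/s and contact force between wire_brush and the fingers below 0.05 N) or (linear speed of flap_wheel above 0.5 m/s and contact force between flap_wheel and the fingers below 0.05 N)).
It also fails if it takes over 125 s, if anything falls off the work surface, if the arm or the gripper's body presses on something with over 40 N, if the wrist force passes 120 N, or if a joint passes its speed limit or range.

### The arm

A 6-joint arm with a two-finger parallel gripper is mounted at the origin on the work surface. World frame = base frame: x ahead of the robot, y to its left, z up, the work surface at z = 0. Lengths are in mm, angles in degrees, forces in N, time in s.
With the tool pointing down it reaches from about 300 to 850 mm from the base axis. Payload 4.2 kg.
Tool frame: the origin (TCP) lies at the very end of the fingers, on their centre line; the grasp point (between the pads) lies 19 mm behind it; z points along the fingers, y is the line along which they close (so a half turn about z gives the same grasp; the last joint's range is limited). The gripper opens to 91 mm and grips with 3 to 60 N. Pads are 32 mm wide; open, the fingers measure 118 mm over their backs; the gripper's body (76 mm by 178 mm) begins 60 mm behind the grasp point.
Start: joints at [-64.802, 18.312, 89.639, -0, 72.044, -1.146], TCP at [255.173, -515.296, 213.976] pointing down, gripper open.
Joint ranges: [-177.97, 177.97], [-48.28, 115.42], [12.27, 149.76], [-77.06, 257.06], [2.81, 150.46], [-146.56, 146.56]. Speed limits (degrees/s): [147.25, 147.25, 180, 180, 180, 180].

### API

Orientations are given as [roll, pitch, yaw] about the fixed x, y, z axes, in that order (R = Rz(yaw) Ry(pitch) Rx(roll)).
In Python, from workcell import * gives the robot as it stands.
- The arm moves only by the tool move_arm, never from a script. Its argument "motion" is a list of rows, each a list of 3 entries, a list of its own where there are three numbers: the finger opening in mm, from 0 to 91.2, then the shift along the world's x, y, z in units of 25 mm (1.0 is 25 mm), then the turn, a rotation vector about the world's x, y, z in units of 4 degrees (1.0 is 4 degrees). In form: [[grip, [x, y, z], [ax, ay, az]], ...]. A call has 1 to 20 rows; each row shifts and turns the commanded pose from where the row before left it; what a row does not reach is not made up. A row lasts 1/12 s, in which the tool goes at most 41.7 mm and 7.16 degrees, less where a joint would pass 70% of its speed; a pose out of reach is approached as far as the arm can. A call with a number of a shift or a turn outside -1 to 1 is refused whole. A call with a gripper value outside its range is refused whole. The fingers move at their own pace and stop on an object; "grip_force" is the grip in N (left out, the last holds). Time passes only in rows, so rows that do not move let the fingers close. It gives the time, the measured TCP pose, the force, the opening and the grip force at its end, in the units of the state.
- state(): the state, without advancing time (a new reading comes with each control period).
- grab_frame(name): name is "scene" or "top" or "wrist"; returns the picture (400x640x3 uint8, blue, green, red); there is no depth.
- camera_info(name): a dict with "fx", "fy", "cx", "cy" (pixels), "rvec" (rotation vector, rad) and "tvec" (3), from world to camera coordinates, as OpenCV has them. Camera axes: x right, y down, z forward; pixel columns grow to the right and rows downward; lengths in mm; the calibration is good to about 2 mm. A picture is of the moment at which its call begins: read the wrist's pose just before it. camera_info takes no time and is no camera call; for the wrist camera it gives the pose at the moment of the call.
- job_done(): hands the job in; it is judged then, once.
The state is a dict: "time_s": time; "qpos": joint angles; "qvel": joint speeds; "effort": joint torques, N m; "ee_pos": TCP position; "ee_rot": TCP orientation; "force": force on the tool from outside, world axes, zero at the start; "torque": the same for the moment, N m; "gripper_width": finger opening in mm; "gripper_force": force on a finger pad.
Only numpy, scipy, OpenCV 4.12 (cv2) and the standard library are available. Lean on these libraries where they do the work, as an engineer would, in place of code of your own. Each camera call takes 0.05 s, during which the arm holds its last target. There are 200 camera calls.

## Working session

There is one attempt and no reset: what is moved stays moved. The work goes in short steps, Python scripts to look and compute and a tool call to move; the robot and the scene stay as the last step left them, time stands still between calls to the robot, and variables do not carry over. Pictures are saved under pics/ and viewed, at most 14 in all, crops included, and the job is handed in when it is done.

Besides the shell and the picture viewer there is one more tool, called by a JSON object that holds its "api" and its "payload", one argument or row to a line. move_arm: Moves the arm, as the interface text tells. Shifts and turns lie within -1 to 1; 1 stands for 25 mm of shift or 4 degrees of turn. Its arguments: {"type":"object","properties":{"motion":{"type":"array","items":{"type":"array"}},"grip_force":{"type":"number"}},"required":["motion"]}

```bash
mkdir -p pics; cat > h.py <<'E'
from workcell import *
import numpy as np, cv2
def cam(n):
    c=camera_info(n); K=np.array([[c['fx'],0,c['cx']],[0,c['fy'],c['cy']],[0,0,1.]])
    R=cv2.Rodrigues(np.array(c['rvec'],float))[0]; return K,R,np.array(c['tvec'],float).ravel()
def ray(c,u,v,z):
    K,R,t=c; o=-R.T@t; d=R.T@np.linalg.inv(K)@[u,v,1]; return (o+d*(z-o[2])/d[2])
def proj(c,p):
    K,R,t=c; q=K@(R@np.array(p,float)+t); return q[:2]/q[2]
E
python3 - <<'E'
from h import *
for n in ("top","scene"):
    cv2.imwrite(f"pics/{n}0.png",grab_frame(n)); c=cam(n); print(n,c[0][0,0],-c[1].T@c[2])
print(state()['ee_rot'])
E
```

```text
top 448.9085173019686 [328.48688365   1.65859124 971.13415239]
scene 428.61148106951725 [945.03554487 315.64505054 758.10650692]
[-1.79909441e+02 -9.48228190e-04  2.63449824e+01]
```

View pics/top0.png

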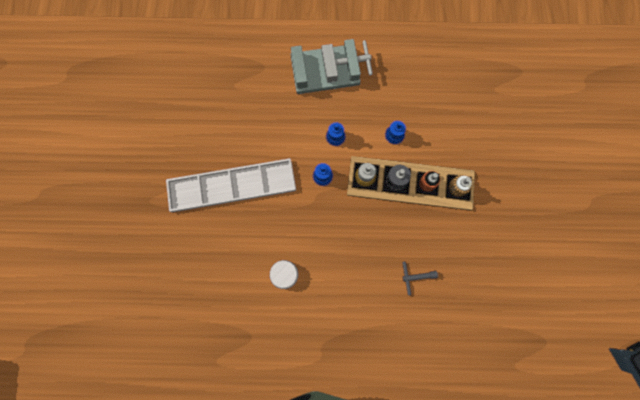

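View pics/scene0.png

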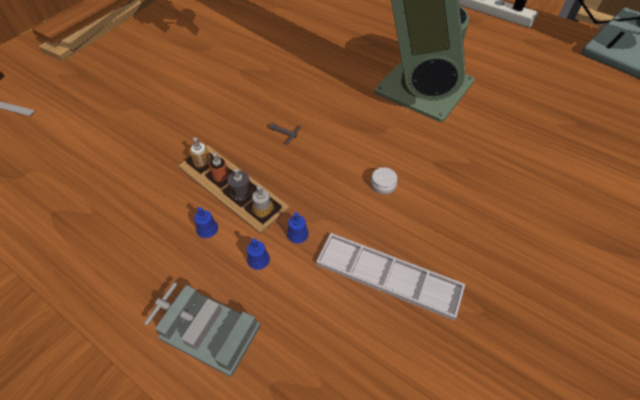

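The top view shows the tray on the left (corners about (167,180) to (297,190)) and the rack on the right (about (350,157) to (474,209)). From the left the rack holds the wire brush (366,175), hole saw (398,178), sanding drum (431,181) and flap wheel (461,185). The blue look-alikes are at (323,174), (337,133) and (397,132), the tin at (284,274) and the chuck key at (415,277).

```bash
cat > m.py <<'E'
from h import *
def box(mask,c,z,seed):
    mask=cv2.morphologyEx(mask,cv2.MORPH_CLOSE,np.ones((9,9)))
    cs,_=cv2.findContours(mask,cv2.RETR_EXTERNAL,cv2.CHAIN_APPROX_NONE)
    k=max((k for k in cs if cv2.pointPolygonTest(cv2.convexHull(k),seed,False)>=0),key=cv2.contourArea)
    P=np.array([ray(c,*p,z)[:2] for p in cv2.convexHull(k)[:,0].astype(float)],np.float32)
    (x,y),(w,h),a=cv2.minAreaRect(P); b=cv2.boxPoints(((x,y),(w,h),a))
    e=max([b[1]-b[0],b[2]-b[1]],key=np.linalg.norm); e=e*np.sign(e[1])
    yaw=np.degrees(np.arctan2(-e[0],e[1]))
    return np.array([x,y]),yaw,sorted([w,h])
if __name__=="__main__":
    for n,st,sr in (("top",(232,185),(415,183)),("scene",(390,275),(235,187))):
        im=cv2.imread(f"pics/{n}0.png"); c=cam(n); hsv=cv2.cvtColor(im,cv2.COLOR_BGR2HSV)
        tm=cv2.inRange(hsv,(0,0,100),(180,60,255)); print(n,"tray",*box(tm,c,14,st))
        for uv in ([(353,163),(470,204),(415,166),(415,100)] if n=="top" else [(225,197),(190,170)]): print(hsv[uv[1],uv[0]])
        rm=cv2.inRange(hsv,(13,60,150),(30,165,255)); 
        cv2.imwrite(f"pics/rm_{n}.png",rm)
        try: print(n,"rack",*box(rm,c,10,sr))
        except Exception as e: print(e)
E
python3 m.py
```

```text
top tray [554.85717773 204.40435791] 10.93609 [74.55194091796875, 277.32196044921875]
[ 17 126 174]
[ 17 122 197]
[ 17 122 182]
[ 14 169 174]
top rack [569.40429688   7.57202148] 0.9703247 [900.5220947265625, 1551.065673828125]
scene tray [559.28637695 206.24356079] 11.091675 [78.12553405761719, 276.1160888671875]
[ 16 131 163]
[ 16 133 171]
max() iterable argument is empty
```

```bash
python3 - <<'E'
from h import *; from m import box
for n,sr,roi in (("top",(415,183),(335,145,490,222)),("scene",(235,187),(165,135,300,240))):
    im=cv2.imread(f"pics/{n}0.png"); c=cam(n); hsv=cv2.cvtColor(im,cv2.COLOR_BGR2HSV)
    m=cv2.inRange(hsv,(13,60,130),(30,148,255))
    m[hsv[...,2]<70]=255 if n=="top" and 0 else 0
    z=np.zeros_like(m); x0,y0,x1,y1=roi; z[y0:y1,x0:x1]=m[y0:y1,x0:x1]
    z=cv2.morphologyEx(z,cv2.MORPH_OPEN,np.ones((2,2)))
    cv2.imwrite(f"pics/rm_{n}.png",np.hstack([cv2.resize(q[y0:y1,x0:x1],None,fx=2.5,fy=2.5,interpolation=0) for q in (im,cv2.cvtColor(z,8))]))
    try:
        ce,yaw,s=box(z,c,10,sr); print(n,"rack",ce,yaw,s)
        a=np.radians(yaw)
        for y in (102,34,-34,-102): print(ce+[-np.sin(a)*y,np.cos(a)*y])
    except Exception as e: print(e)
c=cam("top")
for uv in ((371,168),(404,171),(435,176),(466,181)): print(ray(c,*uv,87))
print(state()['time_s'])
E
```

```text
top rack [ 566.26098633 -193.79248047] -6.263811 [91.14926147460938, 276.2674865722656]
[577.38984776 -92.40141296]
[ 569.97060704 -159.9954567 ]
[ 562.55136561 -227.58950424]
[ 555.1321249  -295.18354797]
scene rack [ 568.7052002  -192.71588135] -6.02274 [90.13351440429688, 293.9994201660156]
[579.40736294 -91.27889252]
[ 572.27258778 -158.90354919]
[ 565.13781261 -226.5282135 ]
[ 558.00303745 -294.15287018]
[576.9194867  -95.76813271  87.        ]
[ 571.6237526  -163.05605934   87.        ]
[ 562.06637657 -225.92227808   87.        ]
[ 552.55327916 -288.49724219   87.        ]
0.1
```

View pics/rm_top.png

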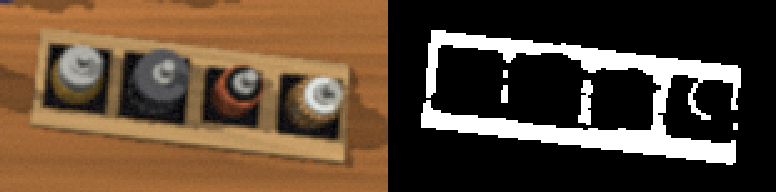

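The crop confirms the order: wire brush, hole saw, sanding drum, flap wheel. Both views agree to about 2 mm and the sizes match. I'll start with the flap wheel and move above it.

{"api": "move_arm", "payload": {
  "motion": [
    [91, [0.93, 0.68, 0], [0, 0, -0.625]],
    [91, [0.93, 0.68, 0], [0, 0, -0.625]],
    [91, [0.93, 0.68, 0], [0, 0, -0.625]],
    [91, [0.93, 0.68, 0], [0, 0, -0.625]],
    [91, [0.93, 0.68, 0], [0, 0, -0.625]],
    [91, [0.93, 0.68, 0], [0, 0, -0.625]],
    [91, [0.93, 0.68, 0], [0, 0, -0.625]],
    [91, [0.93, 0.68, 0], [0, 0, -0.625]],
    [91, [0.93, 0.68, 0], [0, 0, -0.625]],
    [91, [0.93, 0.68, 0], [0, 0, -0.625]],
    [91, [0.93, 0.68, 0], [0, 0, -0.625]],
    [91, [0.93, 0.68, 0], [0, 0, -0.625]],
    [91, [0.9, 0.68, 0], [0, 0, -0.625]],
    [91, [0, 0, 0], [0, 0, 0]],
    [91, [0, 0, 0], [0, 0, 0]]
  ],
  "grip_force": 20
}}

```text
time_s: 1.35
ee_pos: [557.3, -293.2, 213.1]
ee_rot: [-180.0, 0.1, -6.0]
force: [-1.0, 0.1, -0.3]
gripper_width: 91.3
gripper_force: 0.0
```

```bash
python3 - <<'E'
from h import *
s=state(); print(s['ee_pos'],s['ee_rot'])
c=cam("wrist"); cv2.imwrite("pics/w1.png",grab_frame("wrist"))
for p in ((556.5,-294.4,87),(563.8,-226.8,87),(571.2,-159.2,87)): print(proj(c,p))
E
```

```text
[ 557.25902851 -293.20577962  213.10635161] [-1.79986559e+02  8.65806659e-02 -5.98879155e+00]
[321.49417175 191.96366724]
[253.21960338 191.71196585]
[184.8739472  191.36251182]
```

View pics/w1.png

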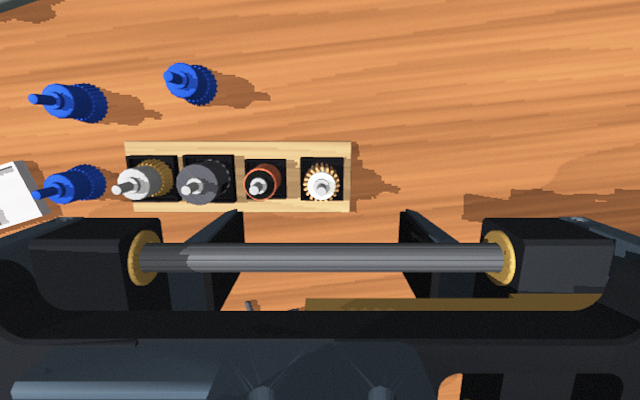

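```bash
python3 - <<'E'
from h import *
im=cv2.imread("pics/w1.png"); cv2.imwrite("pics/w1c.png",cv2.resize(im[135:218,100:360],None,fx=3,fy=3,interpolation=cv2.INTER_CUBIC))
c=cam("wrist"); print(-c[1].T@c[2])
for z in (10,13,65,87): print(z,[proj(c,p+(z,)).round() for p in ((556.5,-294.4),(563.8,-226.8),(571.2,-159.2),(578.5,-91.6))])
E
```

```text
[ 621.78818589 -301.41522225  384.2869377 ]
10 [array([321., 178.]), array([266., 178.]), array([211., 177.]), array([156., 177.])]
13 [array([321., 178.]), array([265., 178.]), array([210., 178.]), array([155., 178.])]
65 [array([321., 187.]), array([257., 187.]), array([193., 186.]), array([129., 186.])]
87 [array([321., 191.]), array([252., 191.]), array([184., 191.]), array([116., 191.])]
```

View pics/w1c.png

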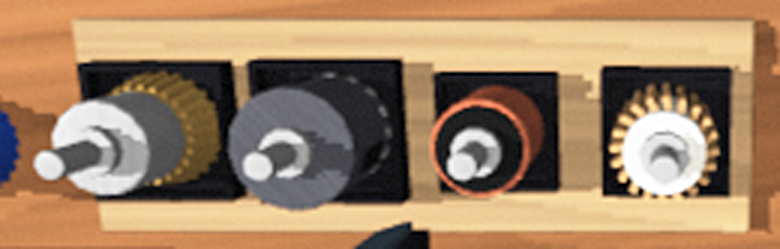

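Shank tips in the crop land within about 2 mm of prediction: brush (116,190), saw (186,190), drum (254,189), flap (322,189). The fingers close along the row at this yaw, so I'll turn 90° to close across it.

{"api": "move_arm", "payload": {
  "motion": [
    [91, [0, 0, -0.16], [0, 0, 1]],
    [91, [0, 0, -0.16], [0, 0, 1]],
    [91, [0, 0, -0.16], [0, 0, 1]],
    [91, [0, 0, -0.16], [0, 0, 1]],
    [91, [0, 0, -0.16], [0, 0, 1]],
    [91, [0, 0, -0.16], [0, 0, 1]],
    [91, [0, 0, -0.16], [0, 0, 1]],
    [91, [0, 0, -0.16], [0, 0, 1]],
    [91, [0, 0, -0.16], [0, 0, 1]],
    [91, [0, 0, -0.16], [0, 0, 1]],
    [91, [0, 0, -0.16], [0, 0, 1]],
    [91, [0, 0, -0.16], [0, 0, 1]],
    [91, [0, 0, -0.16], [0, 0, 1]],
    [91, [0, 0, -0.16], [0, 0, 1]],
    [91, [0, 0, -0.16], [0, 0, 1]],
    [91, [0, 0, -0.16], [0, 0, 1]],
    [91, [0, 0, -0.16], [0, 0, 1]],
    [91, [0, 0, -0.16], [0, 0, 1]],
    [91, [0, 0, -0.16], [0, 0, 1]],
    [91, [0, 0, -0.16], [0, 0, 1]]
  ]
}}

```text
time_s: 3.07
ee_pos: [555.3, -295.4, 133.8]
ee_rot: [-180.0, 0.0, 74.0]
force: [-0.1, 0.1, -1.8]
gripper_width: 91.4
gripper_force: 0.0
```

{"api": "move_arm", "payload": {
  "motion": [
    [91, [0, 0, 0], [0, 0, 0.8]],
    [91, [0, 0, 0], [0, 0, 0.8]],
    [91, [0, 0, 0], [0, 0, 0.8]],
    [91, [0, 0, 0], [0, 0, 0]],
    [91, [0, 0, 0], [0, 0, 0]]
  ]
}}

```text
time_s: 3.48
ee_pos: [555.7, -295.1, 134.0]
ee_rot: [-180.0, 0.0, 83.3]
force: [0.2, 0.1, -0.6]
gripper_width: 91.0
gripper_force: 0.0
```

{"api": "move_arm", "payload": {
  "motion": [
    [91, [0.06, 0.02, -0.7], [0, 0, 0]],
    [91, [0, 0, -0.7], [0, 0, 0]],
    [91, [0, 0, -0.7], [0, 0, 0]],
    [91, [0, 0, -0.7], [0, 0, 0]],
    [91, [0, 0, -0.7], [0, 0, 0]],
    [91, [0, 0, -0.5], [0, 0, 0]],
    [91, [0, 0, -0.2], [0, 0, 0]],
    [91, [0, 0, 0], [0, 0, 0]],
    [30, [0, 0, 0], [0, 0, 0]],
    [30, [0, 0, 0], [0, 0, 0]],
    [30, [0, 0, 0], [0, 0, 0]],
    [30, [0, 0, 0], [0, 0, 0]],
    [30, [0, 0, 0], [0, 0, 0]],
    [30, [0, 0, 0], [0, 0, 0]],
    [30, [0, 0, 0], [0, 0, 0]],
    [30, [0, 0, 0], [0, 0, 0]],
    [30, [0, 0, 0], [0, 0, 0]],
    [30, [0, 0, 0], [0, 0, 0]]
  ]
}}

```text
time_s: 4.98
ee_pos: [558.1, -293.8, 29.0]
ee_rot: [-180.0, -0.0, 83.4]
force: [-0.4, 0.2, 1.2]
gripper_width: 40.0
gripper_force: 20.0
```

{"api": "move_arm", "payload": {
  "motion": [
    [30, [0, 0, 0.2], [0, 0, 0]],
    [30, [0, 0, 0.6], [0, 0, 0]],
    [30, [0, 0, 0.8], [0, 0, 0]],
    [30, [0, 0, 0.8], [0, 0, 0]],
    [30, [0, 0, 0.8], [0, 0, 0]],
    [30, [0, 0, 0.8], [0, 0, 0]],
    [30, [0, 0.3, 0.6], [0, 0, 0]],
    [30, [0, 0.6, 0.2], [0, 0, 0]],
    [30, [-0.04, 0.92, 0], [0, 0, 0.2]],
    [30, [-0.04, 0.92, 0], [0, 0, 0.2]],
    [30, [-0.04, 0.92, 0], [0, 0, 0.2]],
    [30, [-0.04, 0.92, 0], [0, 0, 0.2]],
    [30, [-0.04, 0.92, 0], [0, 0, 0.2]],
    [30, [-0.04, 0.92, 0], [0, 0, 0.2]],
    [30, [-0.04, 0.92, 0], [0, 0, 0.2]],
    [30, [-0.04, 0.92, 0], [0, 0, 0.2]],
    [30, [-0.04, 0.92, 0], [0, 0, 0.2]],
    [30, [-0.04, 0.92, 0], [0, 0, 0.2]],
    [30, [-0.04, 0.92, 0], [0, 0, 0.2]],
    [30, [-0.04, 0.92, 0], [0, 0, 0.2]]
  ]
}}

```text
time_s: 6.65
ee_pos: [544.9, 6.7, 148.3]
ee_rot: [-179.9, -0.0, 93.1]
force: [0.1, -0.7, -0.6]
gripper_width: 39.6
gripper_force: 20.0
```

{"api": "move_arm", "payload": {
  "motion": [
    [30, [-0.04, 0.92, 0], [0, 0, 0.2]],
    [30, [-0.04, 0.92, 0], [0, 0, 0.2]],
    [30, [-0.04, 0.92, 0], [0, 0, 0.2]],
    [30, [-0.04, 0.92, 0], [0, 0, 0.2]],
    [30, [-0.04, 0.92, 0], [0, 0, 0.2]],
    [30, [-0.04, 0.92, 0], [0, 0, 0.2]],
    [30, [-0.04, 0.92, 0], [0, 0, 0.2]],
    [30, [-0.04, 0.92, 0], [0, 0, 0.2]],
    [30, [-0.04, 0.92, 0], [0, 0, 0.2]],
    [30, [-0.04, 0.92, 0], [0, 0, 0.2]],
    [30, [0, 0.92, 0], [0, 0, 0]],
    [30, [0, 0.92, 0], [0, 0, 0]],
    [30, [0, 0.6, 0], [0, 0, 0]],
    [30, [0, 0.3, 0], [0, 0, 0]],
    [30, [0, 0, 0], [0, 0, 0]],
    [30, [0, 0, 0], [0, 0, 0]]
  ]
}}

```text
time_s: 7.98
ee_pos: [535.7, 302.7, 148.6]
ee_rot: [-179.9, 0.1, 101.1]
force: [-0.1, -1.4, -1.6]
gripper_width: 39.9
gripper_force: 20.0
```

```bash
python3 - <<'E'
from h import *
s=state(); print(s['ee_pos'],s['ee_rot'],s['gripper_width'])
c=cam("wrist"); im=grab_frame("wrist"); 
a=np.radians(11)
for y in (102,34,-34,-102):
    p=proj(c,(556.5-np.sin(a)*y,205.2+np.cos(a)*y,3)); print(p); cv2.circle(im,tuple(p.round().astype(int).tolist()),3,(0,0,255),1)
cv2.imwrite("pics/w2.png",im)
E
```

```text
[535.70389272 302.73859609 148.5561159 ] [-1.79942286e+02  5.81717361e-02  1.01081274e+02] 39.92988466469129
[322.78035947 184.22384902]
[322.55765243 244.48033863]
[322.35509316 299.28556935]
[322.1700659  349.34727119]
```

View pics/w2.png

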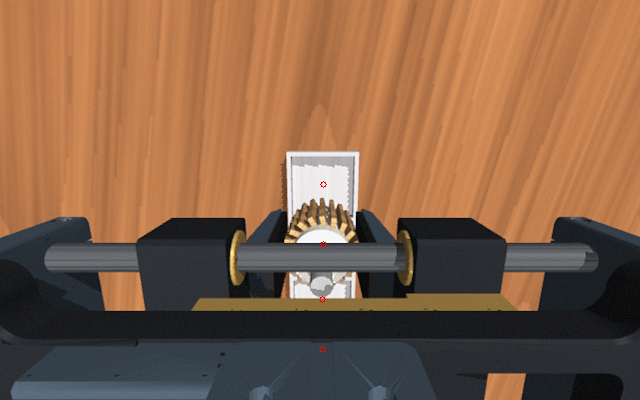

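The held flap wheel and the tray line up on column 322, with the end pocket at (323,184). I'll lower it now.

{"api": "move_arm", "payload": {
  "motion": [
    [30, [0.05, 0.1, -0.5], [0, 0, 0]],
    [30, [0, 0, -0.8], [0, 0, 0]],
    [30, [0, 0, -0.8], [0, 0, 0]],
    [30, [0, 0, -0.8], [0, 0, 0]],
    [30, [0, 0, -0.8], [0, 0, 0]],
    [30, [0, 0, -0.6], [0, 0, 0]],
    [30, [0, 0, -0.4], [0, 0, 0]],
    [30, [0, 0, -0.2], [0, 0, 0]],
    [30, [0, 0, -0.1], [0, 0, 0]],
    [30, [0, 0, -0.1], [0, 0, 0]],
    [30, [0, 0, 0], [0, 0, 0]],
    [30, [0, 0, 0], [0, 0, 0]]
  ]
}}

```text
time_s: 9.03
ee_pos: [537.9, 305.9, 22.2]
ee_rot: [179.9, -0.0, 101.0]
force: [0.2, -0.5, -0.9]
gripper_width: 39.7
gripper_force: 20.0
```

{"api": "move_arm", "payload": {
  "motion": [
    [30, [0, 0, -0.06], [0, 0, 0]],
    [30, [0, 0, -0.06], [0, 0, 0]],
    [30, [0, 0, 0], [0, 0, 0]],
    [30, [0, 0, 0], [0, 0, 0]]
  ]
}}

```text
time_s: 9.37
ee_pos: [537.8, 306.0, 19.1]
ee_rot: [179.9, -0.0, 101.0]
force: [-0.4, -0.2, 2.0]
gripper_width: 39.5
gripper_force: 20.0
```

{"api": "move_arm", "payload": {
  "motion": [
    [55, [0, 0, 0], [0, 0, 0]],
    [60, [0, 0, 0], [0, 0, 0]],
    [75, [0, 0, 0], [0, 0, 0]],
    [80, [0, 0, 0], [0, 0, 0]],
    [80, [0, 0, 0], [0, 0, 0]],
    [80, [0, 0, 0.3], [0, 0, 0]],
    [80, [0, 0, 0.6], [0, 0, 0]],
    [80, [0, 0, 0.8], [0, 0, 0]],
    [80, [0, 0, 0.9], [0, 0, 0]],
    [80, [0, 0, 0.9], [0, 0, 0]],
    [80, [0, 0, 0.9], [0, 0, 0]],
    [80, [0, 0, 0.8], [0, 0, 0]],
    [80, [0.05, -0.8, 0], [0, 0, -0.2]],
    [80, [0.05, -0.95, 0], [0, 0, -0.2]],
    [80, [0.05, -0.95, 0], [0, 0, -0.2]],
    [80, [0.05, -0.95, 0], [0, 0, -0.2]],
    [80, [0.05, -0.95, 0], [0, 0, -0.2]],
    [80, [0.05, -0.95, 0], [0, 0, -0.2]],
    [80, [0.05, -0.95, 0], [0, 0, -0.2]],
    [80, [0.05, -0.95, 0], [0, 0, -0.2]]
  ]
}}

```text
time_s: 11.03
ee_pos: [547.4, 118.3, 149.1]
ee_rot: [180.0, -0.0, 94.6]
force: [-0.2, 0.4, 0.0]
gripper_width: 80.0
gripper_force: 0.0
```

{"api": "move_arm", "payload": {
  "motion": [
    [80, [0.05, -0.95, 0], [0, 0, -0.2]],
    [80, [0.05, -0.95, 0], [0, 0, -0.2]],
    [80, [0.05, -0.95, 0], [0, 0, -0.2]],
    [80, [0.05, -0.95, 0], [0, 0, -0.2]],
    [80, [0.05, -0.95, 0], [0, 0, -0.2]],
    [80, [0.05, -0.95, 0], [0, 0, -0.2]],
    [80, [0.05, -0.95, 0], [0, 0, -0.2]],
    [80, [0.05, -0.95, 0], [0, 0, -0.2]],
    [80, [0.05, -0.95, 0], [0, 0, -0.2]],
    [80, [0.05, -0.95, 0], [0, 0, -0.2]],
    [80, [0.05, -0.95, 0], [0, 0, -0.2]],
    [80, [0.05, -0.95, 0], [0, 0, -0.1]],
    [80, [0, -0.95, 0], [0, 0, 0]],
    [80, [0, -0.65, 0], [0, 0, 0]],
    [80, [0, -0.4, 0], [0, 0, 0]],
    [80, [0, 0, 0], [0, 0, 0]],
    [80, [0, 0, 0], [0, 0, 0]]
  ]
}}

```text
time_s: 12.45
ee_pos: [562.3, -215.3, 148.6]
ee_rot: [180.0, -0.0, 85.4]
force: [-0.2, 0.4, 0.5]
gripper_width: 79.9
gripper_force: 0.0
```

{"api": "move_arm", "payload": {
  "motion": [
    [80, [0.09, -0.46, -0.3], [0, 0, -0.4]],
    [80, [0, 0, -0.7], [0, 0, 0]],
    [80, [0, 0, -0.7], [0, 0, 0]],
    [80, [0, 0, -0.7], [0, 0, 0]],
    [80, [0, 0, -0.7], [0, 0, 0]],
    [80, [0, 0, -0.7], [0, 0, 0]],
    [80, [0, 0, -0.6], [0, 0, 0]],
    [80, [0, 0, -0.35], [0, 0, 0]],
    [80, [0, 0, 0], [0, 0, 0]],
    [30, [0, 0, 0], [0, 0, 0]],
    [30, [0, 0, 0], [0, 0, 0]],
    [30, [0, 0, 0], [0, 0, 0]],
    [30, [0, 0, 0], [0, 0, 0]],
    [30, [0, 0, 0], [0, 0, 0]],
    [30, [0, 0, 0], [0, 0, 0]],
    [30, [0, 0, 0], [0, 0, 0]],
    [30, [0, 0, 0], [0, 0, 0]],
    [30, [0, 0, 0], [0, 0, 0]]
  ]
}}

```text
time_s: 13.95
ee_pos: [564.8, -227.1, 30.0]
ee_rot: [180.0, 0.0, 83.8]
force: [0.8, 0.2, 2.1]
gripper_width: 35.2
gripper_force: 20.0
```

{"api": "move_arm", "payload": {
  "motion": [
    [30, [0, 0, 0.2], [0, 0, 0]],
    [30, [0, 0, 0.6], [0, 0, 0]],
    [30, [0, 0, 0.8], [0, 0, 0]],
    [30, [0, 0, 0.8], [0, 0, 0]],
    [30, [0, 0, 0.8], [0, 0, 0]],
    [30, [0, 0, 0.8], [0, 0, 0]],
    [30, [0, 0.3, 0.6], [0, 0, 0]],
    [30, [0, 0.6, 0.2], [0, 0, 0]],
    [30, [-0.035, 0.92, 0], [0, 0, 0.24]],
    [30, [-0.035, 0.92, 0], [0, 0, 0.24]],
    [30, [-0.035, 0.92, 0], [0, 0, 0.24]],
    [30, [-0.035, 0.92, 0], [0, 0, 0.24]],
    [30, [-0.035, 0.92, 0], [0, 0, 0.24]],
    [30, [-0.035, 0.92, 0], [0, 0, 0.24]],
    [30, [-0.035, 0.92, 0], [0, 0, 0.24]],
    [30, [-0.035, 0.92, 0], [0, 0, 0.24]],
    [30, [-0.035, 0.92, 0], [0, 0, 0.24]],
    [30, [-0.035, 0.92, 0], [0, 0, 0.24]],
    [30, [-0.035, 0.92, 0], [0, 0, 0.24]],
    [30, [-0.035, 0.92, 0], [0, 0, 0.24]]
  ]
}}

```text
time_s: 15.62
ee_pos: [552.9, 73.3, 148.9]
ee_rot: [-179.9, -0.0, 95.4]
force: [0.4, 0.2, -0.7]
gripper_width: 35.6
gripper_force: 20.0
```

{"api": "move_arm", "payload": {
  "motion": [
    [30, [-0.035, 0.92, 0], [0, 0, 0.24]],
    [30, [-0.035, 0.92, 0], [0, 0, 0.24]],
    [30, [-0.035, 0.92, 0], [0, 0, 0.24]],
    [30, [-0.035, 0.92, 0], [0, 0, 0.24]],
    [30, [-0.035, 0.92, 0], [0, 0, 0.24]],
    [30, [0, 0.92, 0], [0, 0, 0.24]],
    [30, [0, 0.7, 0], [0, 0, 0]],
    [30, [0, 0.47, 0], [0, 0, 0]],
    [30, [0, 0, 0], [0, 0, 0]],
    [30, [0, 0, 0], [0, 0, 0]]
  ]
}}

```text
time_s: 16.45
ee_pos: [549.1, 238.8, 149.1]
ee_rot: [-179.9, 0.0, 101.2]
force: [0.2, -0.1, -0.1]
gripper_width: 35.8
gripper_force: 20.0
```

{"api": "move_arm", "payload": {
  "motion": [
    [30, [0.03, 0, -0.5], [0, 0, 0]],
    [30, [0, 0, -0.8], [0, 0, 0]],
    [30, [0, 0, -0.8], [0, 0, 0]],
    [30, [0, 0, -0.8], [0, 0, 0]],
    [30, [0, 0, -0.8], [0, 0, 0]],
    [30, [0, 0, -0.6], [0, 0, 0]],
    [30, [0, 0, -0.4], [0, 0, 0]],
    [30, [0, 0, -0.2], [0, 0, 0]],
    [30, [0, 0, -0.1], [0, 0, 0]],
    [30, [0, 0, -0.08], [0, 0, 0]],
    [30, [0, 0, -0.08], [0, 0, 0]],
    [30, [0, 0, 0], [0, 0, 0]],
    [30, [0, 0, 0], [0, 0, 0]]
  ]
}}

```text
time_s: 17.53
ee_pos: [550.9, 238.8, 21.3]
ee_rot: [179.9, -0.0, 101.1]
force: [-0.1, -0.1, -1.6]
gripper_width: 35.6
gripper_force: 20.0
```

{"api": "move_arm", "payload": {
  "motion": [
    [30, [0, 0, -0.06], [0, 0, 0]],
    [30, [0, 0, 0], [0, 0, 0]],
    [30, [0, 0, 0], [0, 0, 0]]
  ]
}}

```text
time_s: 17.78
ee_pos: [551.1, 239.0, 20.0]
ee_rot: [179.9, -0.0, 101.1]
force: [-0.8, 0.7, 3.7]
gripper_width: 35.5
gripper_force: 20.0
```

{"api": "move_arm", "payload": {
  "motion": [
    [50, [0, 0, 0], [0, 0, 0]],
    [60, [0, 0, 0], [0, 0, 0]],
    [75, [0, 0, 0], [0, 0, 0]],
    [85, [0, 0, 0], [0, 0, 0]],
    [85, [0, 0, 0], [0, 0, 0]],
    [85, [0, 0, 0.3], [0, 0, 0]],
    [85, [0, 0, 0.6], [0, 0, 0]],
    [85, [0, 0, 0.8], [0, 0, 0]],
    [85, [0, 0, 0.9], [0, 0, 0]],
    [85, [0, 0, 0.9], [0, 0, 0]],
    [85, [0, 0, 0.9], [0, 0, 0]],
    [85, [0, 0, 0.8], [0, 0, 0]],
    [85, [0.05, -0.5, 0], [0, 0, -0.3]],
    [85, [0.05, -0.95, 0], [0, 0, -0.3]],
    [85, [0.05, -0.95, 0], [0, 0, -0.3]],
    [85, [0.05, -0.95, 0], [0, 0, -0.3]],
    [85, [0.05, -0.95, 0], [0, 0, -0.3]],
    [85, [0.05, -0.95, 0], [0, 0, -0.3]],
    [85, [0.05, -0.95, 0], [0, 0, -0.3]],
    [85, [0.05, -0.95, 0], [0, 0, -0.3]]
  ]
}}

```text
time_s: 19.45
ee_pos: [559.8, 58.1, 148.5]
ee_rot: [-179.9, 0.0, 91.4]
force: [0.7, -0.6, -0.5]
gripper_width: 84.8
gripper_force: 0.0
```

{"api": "move_arm", "payload": {
  "motion": [
    [85, [0.055, -0.95, 0], [0, 0, -0.25]],
    [85, [0.055, -0.95, 0], [0, 0, -0.25]],
    [85, [0.055, -0.95, 0], [0, 0, -0.25]],
    [85, [0.055, -0.95, 0], [0, 0, -0.25]],
    [85, [0.055, -0.95, 0], [0, 0, -0.25]],
    [85, [0.055, -0.95, 0], [0, 0, -0.25]],
    [85, [0.055, -0.95, 0], [0, 0, -0.25]],
    [85, [0.055, -0.95, 0], [0, 0, -0.2]],
    [85, [0, -0.7, 0], [0, 0, 0]],
    [85, [0, -0.47, 0], [0, 0, 0]],
    [85, [0, 0, 0], [0, 0, 0]],
    [85, [0, 0, 0], [0, 0, 0]]
  ]
}}

```text
time_s: 20.45
ee_pos: [571.0, -159.4, 148.8]
ee_rot: [-179.9, -0.0, 83.6]
force: [-0.8, -0.1, -0.4]
gripper_width: 84.5
gripper_force: 0.0
```

{"api": "move_arm", "payload": {
  "motion": [
    [85, [0.04, 0, -0.3], [0, 0, 0]],
    [85, [0, 0, -0.7], [0, 0, 0]],
    [85, [0, 0, -0.7], [0, 0, 0]],
    [85, [0, 0, -0.7], [0, 0, 0]],
    [85, [0, 0, -0.7], [0, 0, 0]],
    [85, [0, 0, -0.7], [0, 0, 0]],
    [85, [0, 0, -0.6], [0, 0, 0]],
    [85, [0, 0, -0.38], [0, 0, 0]],
    [85, [0, 0, 0], [0, 0, 0]],
    [40, [0, 0, 0], [0, 0, 0]],
    [40, [0, 0, 0], [0, 0, 0]],
    [40, [0, 0, 0], [0, 0, 0]],
    [40, [0, 0, 0], [0, 0, 0]],
    [40, [0, 0, 0], [0, 0, 0]],
    [40, [0, 0, 0], [0, 0, 0]],
    [40, [0, 0, 0], [0, 0, 0]],
    [40, [0, 0, 0], [0, 0, 0]]
  ]
}}

```text
time_s: 21.87
ee_pos: [572.7, -159.4, 30.2]
ee_rot: [180.0, 0.0, 83.7]
force: [-1.1, -0.1, 2.4]
gripper_width: 45.3
gripper_force: 20.0
```

{"api": "move_arm", "payload": {
  "motion": [
    [40, [0, 0, 0.2], [0, 0, 0]],
    [40, [0, 0, 0.6], [0, 0, 0]],
    [40, [0, 0, 0.8], [0, 0, 0]],
    [40, [0, 0, 0.8], [0, 0, 0]],
    [40, [0, 0, 0.8], [0, 0, 0]],
    [40, [0, 0, 0.8], [0, 0, 0]],
    [40, [0, 0.3, 0.6], [0, 0, 0]],
    [40, [0, 0.6, 0.2], [0, 0, 0]],
    [40, [-0.028, 0.8, 0], [0, 0, 0.31]],
    [40, [-0.028, 0.8, 0], [0, 0, 0.31]],
    [40, [-0.028, 0.8, 0], [0, 0, 0.31]],
    [40, [-0.028, 0.8, 0], [0, 0, 0.31]],
    [40, [-0.028, 0.8, 0], [0, 0, 0.31]],
    [40, [-0.028, 0.8, 0], [0, 0, 0.31]],
    [40, [-0.028, 0.8, 0], [0, 0, 0.31]],
    [40, [-0.028, 0.8, 0], [0, 0, 0.31]],
    [40, [-0.028, 0.8, 0], [0, 0, 0.31]],
    [40, [-0.028, 0.8, 0], [0, 0, 0.31]],
    [40, [-0.028, 0.8, 0], [0, 0, 0.31]],
    [40, [-0.028, 0.8, 0], [0, 0, 0.31]]
  ]
}}

```text
time_s: 23.53
ee_pos: [562.9, 105.0, 148.8]
ee_rot: [-179.9, -0.0, 98.7]
force: [0.5, -0.2, -1.8]
gripper_width: 45.6
gripper_force: 20.0
```

{"api": "move_arm", "payload": {
  "motion": [
    [40, [-0.028, 0.8, 0], [0, 0, 0.31]],
    [40, [-0.028, 0.8, 0], [0, 0, 0.31]],
    [40, [0, 0.7, 0], [0, 0, 0]],
    [40, [0, 0.45, 0], [0, 0, 0]],
    [40, [0, 0, 0], [0, 0, 0]],
    [40, [0, 0, 0], [0, 0, 0]]
  ]
}}

```text
time_s: 24.03
ee_pos: [562.1, 172.2, 149.1]
ee_rot: [-179.9, 0.0, 101.2]
force: [0.7, -0.4, -1.0]
gripper_width: 45.8
gripper_force: 20.0
```

{"api": "move_arm", "payload": {
  "motion": [
    [40, [0.03, 0, -0.5], [0, 0, 0]],
    [40, [0, 0, -0.8], [0, 0, 0]],
    [40, [0, 0, -0.8], [0, 0, 0]],
    [40, [0, 0, -0.8], [0, 0, 0]],
    [40, [0, 0, -0.8], [0, 0, 0]],
    [40, [0, 0, -0.6], [0, 0, 0]],
    [40, [0, 0, -0.4], [0, 0, 0]],
    [40, [0, 0, -0.2], [0, 0, 0]],
    [40, [0, 0, -0.1], [0, 0, 0]],
    [40, [0, 0, -0.08], [0, 0, 0]],
    [40, [0, 0, -0.08], [0, 0, 0]],
    [40, [0, 0, 0], [0, 0, 0]],
    [40, [0, 0, 0], [0, 0, 0]]
  ]
}}

```text
time_s: 25.12
ee_pos: [563.8, 172.1, 21.3]
ee_rot: [179.9, -0.0, 101.1]
force: [0.5, -0.2, -1.8]
gripper_width: 45.7
gripper_force: 20.0
```

{"api": "move_arm", "payload": {
  "motion": [
    [40, [0, 0, -0.06], [0, 0, 0]],
    [40, [0, 0, 0], [0, 0, 0]],
    [40, [0, 0, 0], [0, 0, 0]]
  ]
}}

```text
time_s: 25.37
ee_pos: [564.1, 172.2, 20.2]
ee_rot: [179.9, -0.0, 101.1]
force: [-0.2, -0.8, 4.4]
gripper_width: 45.4
gripper_force: 20.0
```

{"api": "move_arm", "payload": {
  "motion": [
    [60, [0, 0, 0], [0, 0, 0]],
    [70, [0, 0, 0], [0, 0, 0]],
    [80, [0, 0, 0], [0, 0, 0]],
    [85, [0, 0, 0], [0, 0, 0]],
    [85, [0, 0, 0], [0, 0, 0]],
    [85, [0, 0, 0.3], [0, 0, 0]],
    [85, [0, 0, 0.6], [0, 0, 0]],
    [85, [0, 0, 0.8], [0, 0, 0]],
    [85, [0, 0, 0.9], [0, 0, 0]],
    [85, [0, 0, 0.9], [0, 0, 0]],
    [85, [0, 0, 0.9], [0, 0, 0]],
    [85, [0, 0, 0.8], [0, 0, 0]],
    [85, [0.055, -0.5, 0], [0, 0, -0.39]],
    [85, [0.055, -0.9, 0], [0, 0, -0.39]],
    [85, [0.055, -0.9, 0], [0, 0, -0.39]],
    [85, [0.055, -0.9, 0], [0, 0, -0.39]],
    [85, [0.055, -0.9, 0], [0, 0, -0.39]],
    [85, [0.055, -0.9, 0], [0, 0, -0.39]],
    [85, [0.055, -0.9, 0], [0, 0, -0.39]],
    [85, [0.055, -0.9, 0], [0, 0, -0.39]]
  ]
}}

```text
time_s: 27.03
ee_pos: [573.8, 0.1, 148.5]
ee_rot: [-179.9, 0.0, 88.5]
force: [0.0, -0.6, -0.2]
gripper_width: 84.9
gripper_force: 0.0
```

{"api": "move_arm", "payload": {
  "motion": [
    [85, [0.055, -0.9, 0], [0, 0, -0.39]],
    [85, [0.055, -0.9, 0], [0, 0, -0.39]],
    [85, [0.055, -0.9, 0], [0, 0, -0.39]],
    [85, [0, -0.7, 0], [0, 0, 0]],
    [85, [0, -0.36, 0], [0, 0, 0]],
    [85, [0, 0, 0], [0, 0, 0]],
    [85, [0, 0, 0], [0, 0, 0]]
  ]
}}

```text
time_s: 27.62
ee_pos: [578.2, -92.1, 148.8]
ee_rot: [-179.9, -0.0, 83.8]
force: [-0.9, -1.2, -0.5]
gripper_width: 85.1
gripper_force: 0.0
```

{"api": "move_arm", "payload": {
  "motion": [
    [85, [0.03, 0, -0.3], [0, 0, 0]],
    [85, [0, 0, -0.7], [0, 0, 0]],
    [85, [0, 0, -0.7], [0, 0, 0]],
    [85, [0, 0, -0.7], [0, 0, 0]],
    [85, [0, 0, -0.7], [0, 0, 0]],
    [85, [0, 0, -0.7], [0, 0, 0]],
    [85, [0, 0, -0.5], [0, 0, 0]],
    [85, [0, 0, -0.3], [0, 0, 0]],
    [85, [0, 0, 0], [0, 0, 0]],
    [30, [0, 0, 0], [0, 0, 0]],
    [30, [0, 0, 0], [0, 0, 0]],
    [30, [0, 0, 0], [0, 0, 0]],
    [30, [0, 0, 0], [0, 0, 0]],
    [30, [0, 0, 0], [0, 0, 0]],
    [30, [0, 0, 0], [0, 0, 0]],
    [30, [0, 0, 0], [0, 0, 0]],
    [30, [0, 0, 0], [0, 0, 0]],
    [30, [0, 0, 0], [0, 0, 0]]
  ]
}}

```text
time_s: 29.12
ee_pos: [579.5, -92.1, 34.4]
ee_rot: [180.0, 0.0, 83.9]
force: [0.3, -0.8, 1.5]
gripper_width: 35.6
gripper_force: 20.0
```

{"api": "move_arm", "payload": {
  "motion": [
    [30, [0, 0, 0.2], [0, 0, 0]],
    [30, [0, 0, 0.6], [0, 0, 0]],
    [30, [0, 0, 0.8], [0, 0, 0]],
    [30, [0, 0, 0.8], [0, 0, 0]],
    [30, [0, 0, 0.8], [0, 0, 0]],
    [30, [0, 0, 0.8], [0, 0, 0]],
    [30, [0, 0.3, 0.4], [0, 0, 0]],
    [30, [0, 0.6, 0.2], [0, 0, 0]],
    [30, [-0.02, 0.75, 0], [0, 0, 0.535]],
    [30, [-0.02, 0.75, 0], [0, 0, 0.535]],
    [30, [-0.02, 0.75, 0], [0, 0, 0.535]],
    [30, [-0.02, 0.75, 0], [0, 0, 0.535]],
    [30, [-0.02, 0.75, 0], [0, 0, 0.535]],
    [30, [-0.02, 0.75, 0], [0, 0, 0.535]],
    [30, [-0.02, 0.75, 0], [0, 0, 0.535]],
    [30, [-0.02, 0.75, 0], [0, 0, 0.535]],
    [30, [0, 0.6, 0], [0, 0, 0]],
    [30, [0, 0.39, 0], [0, 0, 0]],
    [30, [0, 0, 0], [0, 0, 0]],
    [30, [0, 0, 0], [0, 0, 0]]
  ]
}}

```text
time_s: 30.78
ee_pos: [575.0, 105.4, 148.9]
ee_rot: [-180.0, 0.0, 101.1]
force: [1.0, -0.4, -1.2]
gripper_width: 35.9
gripper_force: 20.0
```

{"api": "move_arm", "payload": {
  "motion": [
    [30, [0.03, 0, -0.5], [0, 0, 0]],
    [30, [0, 0, -0.8], [0, 0, 0]],
    [30, [0, 0, -0.8], [0, 0, 0]],
    [30, [0, 0, -0.8], [0, 0, 0]],
    [30, [0, 0, -0.8], [0, 0, 0]],
    [30, [0, 0, -0.5], [0, 0, 0]],
    [30, [0, 0, -0.35], [0, 0, 0]],
    [30, [0, 0, -0.2], [0, 0, 0]],
    [30, [0, 0, -0.1], [0, 0, 0]],
    [30, [0, 0, -0.08], [0, 0, 0]],
    [30, [0, 0, -0.05], [0, 0, 0]],
    [30, [0, 0, 0], [0, 0, 0]],
    [30, [0, 0, 0], [0, 0, 0]]
  ]
}}

```text
time_s: 31.87
ee_pos: [576.5, 105.3, 25.3]
ee_rot: [179.9, 0.0, 101.1]
force: [-0.4, -0.0, -0.6]
gripper_width: 35.1
gripper_force: 20.0
```

{"api": "move_arm", "payload": {
  "motion": [
    [30, [0, 0, -0.06], [0, 0, 0]],
    [30, [0, 0, 0], [0, 0, 0]],
    [30, [0, 0, 0], [0, 0, 0]]
  ]
}}

```text
time_s: 32.12
ee_pos: [576.7, 105.4, 24.3]
ee_rot: [179.9, 0.0, 101.1]
force: [-0.5, 0.1, 5.1]
gripper_width: 35.7
gripper_force: 20.0
```

Contact with the pocket floor. I'll release, lift and back off to the side so the cameras have a clear view.

{"api": "move_arm", "payload": {
  "motion": [
    [50, [0, 0, 0], [0, 0, 0]],
    [60, [0, 0, 0], [0, 0, 0]],
    [75, [0, 0, 0], [0, 0, 0]],
    [85, [0, 0, 0], [0, 0, 0]],
    [85, [0, 0, 0], [0, 0, 0]],
    [85, [0, 0, 0.3], [0, 0, 0]],
    [85, [0, 0, 0.6], [0, 0, 0]],
    [85, [0, 0, 0.8], [0, 0, 0]],
    [85, [0, 0, 0.9], [0, 0, 0]],
    [85, [0, 0, 0.9], [0, 0, 0]],
    [85, [0, 0, 0.9], [0, 0, 0]],
    [85, [0, 0, 0.8], [0, 0, 0]],
    [85, [0, -0.6, 0.5], [0, 0, 0]],
    [85, [0, -0.95, 0.5], [0, 0, 0]],
    [85, [0, -0.95, 0.5], [0, 0, 0]],
    [85, [0, -0.95, 0], [0, 0, 0]],
    [85, [0, -0.95, 0], [0, 0, 0]],
    [85, [0, -0.95, 0], [0, 0, 0]],
    [85, [0, -0.95, 0], [0, 0, 0]],
    [85, [0, -0.95, 0], [0, 0, 0]]
  ]
}}

```text
time_s: 33.78
ee_pos: [575.9, -77.2, 191.3]
ee_rot: [180.0, 0.0, 101.0]
force: [-0.1, 1.1, -1.1]
gripper_width: 85.1
gripper_force: 0.0
```

{"api": "move_arm", "payload": {
  "motion": [
    [85, [0, -0.95, 0], [0, 0, 0]],
    [85, [0, -0.95, 0], [0, 0, 0]],
    [85, [0, -0.95, 0], [0, 0, 0]],
    [85, [0, -0.95, 0], [0, 0, 0]],
    [85, [0, -0.95, 0], [0, 0, 0]],
    [85, [0, -0.95, 0], [0, 0, 0]],
    [85, [0, -0.95, 0], [0, 0, 0]],
    [85, [0, -0.95, 0], [0, 0, 0]],
    [85, [0, 0, 0], [0, 0, 0]]
  ]
}}

```text
time_s: 34.53
ee_pos: [575.9, -270.2, 190.9]
ee_rot: [180.0, 0.2, 100.9]
force: [0.0, 0.2, 0.6]
gripper_width: 85.2
gripper_force: 0.0
```

```bash
python3 - <<'E'
from h import *
im=grab_frame("top"); c=cam("top"); a=np.radians(11)
for y in (102,34,-34,-102):
    p=proj(c,(556.5-np.sin(a)*y,205.2+np.cos(a)*y,77)); print(p.round(1)); im[int(round(p[1])),int(round(p[0]))]=(0,0,255)
cv2.imwrite("pics/t2.png",cv2.resize(im[120:310,140:490],(800,434),interpolation=cv2.INTER_CUBIC))
E
```

```text
[174.6 185.2]
[207.6 179.5]
[240.5 173.9]
[273.2 168.3]
```

View pics/t2.png

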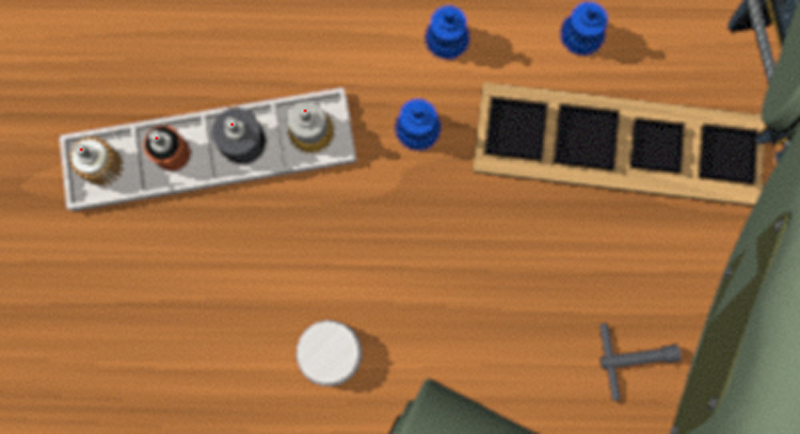

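In this crop all four stand upright in the tray. From the left they are flap wheel (95,160), sanding drum (165,147), hole saw (238,133) and wire brush (309,127), with each shank tip within about 2 image pixels of its predicted red mark. The tin and chuck key are where they were, and the rack is empty.

```bash
python3 -c "
from workcell import *
print(job_done())"
```

```text
the job is handed in; nothing more can be done
None
```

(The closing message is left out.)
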